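# Lock the coil turntable and take off its hold-down cap, whichever way it is threaded

## Robot

A 7-joint arm with a two-finger parallel gripper is mounted at the origin on the work surface. World frame = base frame: x ahead of the robot, y to its left, z up, the work surface at z = 0. Lengths are in m, angles in rad, forces in N, time in s.
With the tool pointing down it reaches from about 0.425 to 1.025 m from the base axis. Payload 9.4 kg.
Tool frame: the origin (TCP) lies midway between the tips of the shut fingers; the grasp point (between the pads) lies hold_point_z behind it (hold_point_z is the distance from the TCP to the grasp point, in m); z points along the fingers, y is the line along which they close (so a half turn about z gives the same grasp; the last joint's range is limited). The gripper opens to 85 mm and grips with 20 to 120 N. Pads are 22 mm wide; open, the fingers measure 114 mm over their backs; the gripper's body (76 mm by 85 mm) begins 54 mm behind the grasp point. The pads swing forward as they close: fully open they stand 13 mm farther back than shut.
Start: joints at [-1.297, 0.599, -0.003, 1.599, 0.002, 0.943, -0.08], TCP at [0.249, 0.681, 0.231] pointing down, gripper open.
Joint ranges: [-2.57, 2.57], [-0.35, 1.97], [-1.29, 1.29], [0.11, 2.56], [-1.05, 4.19], [0.11, 1.86], [-2.63, 2.63]. Speed limits (rad/s): [2.22, 2.22, 3.01, 3.01, 3.14, 3.14, 3.14].

## Interface

Orientations are given as a rotation vector (axis times angle).
In Python, from rig import * gives the robot as it stands.
- The arm moves only by the tool jog_arm, never from a script. Its argument "deltas" is a list of rows, each a list of 5 numbers: the shift along the tool's x, y, z each as a share of 0.02 m, from -1 to 1, then the turn about the tool's z as a share of 0.15 rad, from -1 to 1, then the opening, from 0 (shut) to 1 (fully open). In form: [[x, y, z, roll, hand], ...]. A call has exactly 8 rows; each row shifts and turns the commanded pose from where the row before left it, along the tool's axes as they then stand; what a row does not reach is not made up. A row lasts 1/10 s, in which the tool goes at most 50 mm and 8.59 degrees, less where a joint would pass 70% of its speed; a pose out of reach is approached as far as the arm can. A call with a number of a shift or a turn outside -1 to 1 is refused whole. A call with a gripper value outside its range is refused whole. The fingers move at their own pace and stop on an object; "newtons" is the grip in N (left out, the last holds). Time passes only in rows, so rows that do not move let the fingers close, or fill a call up. It gives the time, the measured TCP pose, the force, the opening and the grip force at its end, in the units of the state.
- observe(): the state, without advancing time (a new reading comes with each control period).
- camera(name): name is "side" or "top"; returns a dict with "frame" (480x640x3 uint8, red, green, blue), "depth" (480x640 float32, m along the optical axis (not along the pixel's ray), 0 where there is no reading), "K" (3x3 intrinsics, pixels), "D" ([k1, k2, p1, p2, k3] as OpenCV has them; the pictures are not rectified), "origin" and "orientation" of the camera in the world. Camera axes: x right, y down, z forward; pixel columns grow to the right and rows downward; lengths in m; the calibration is good to about 2 mm. A picture is of the moment at which its call begins.
- job_done(): hands the job in; it is judged then, once.
The state is a dict: "clock": time; "qpos": joint angles; "qd": joint speeds; "effort": joint torques, N m; "position": TCP position; "tool_rot": TCP orientation; "wrist_force": force on the tool from outside, world axes, zero at the start; "torque": the same for the moment, N m; "opening": opening from 0.0 (shut) to 1.0 (fully open); "grasp_force": force on a finger pad.
Only numpy, scipy, OpenCV 4.12 (cv2) and the standard library are available. Lean on these libraries where they do the work, as an engineer would, in place of code of your own. Each camera call takes 0.05 s, during which the arm holds its last target. There are 200 camera calls.

## Task

Lock the cable-coil turntable: take its lock pin out of the tool block and push it straight down through the bore of the lock block on the disc, fully home, and let go of it. Then take off the winged cap that is screwed on the spindle; nobody remembers whether its thread is left- or right-handed, so try it both ways, unscrew it the way it gives until it is free, and lift it straight off. Finish while still holding the cap upright over the spindle, about 10 cm above it, with the pin left in and the other things on the bench left where they are.

Things in the scene. Friction and masses are not known exactly. Their poses are not given: they have to be found in the camera images.
- machine: Cable-coil turntable fixed to the bench: grey base plate 260 x 440 x 12 mm; aluminium disc 300 mm across (top 40 mm above the bench) with four rubber guide posts (18 mm thick, tops at 85 mm) 128 mm from the axis, midway between its x and y axes; grey drive housing 120 x 100 mm, 160 mm high, centred 215 mm to its +y side. Origin: on the spindle axis at bench height; z up.
- spindle_top (a point): Top centre of the threaded steel spindle, 55 mm across, 78 mm above the bench, under the cap at first. Thread hand unknown. The wrong way the cap is stopped within 0.05 rad. The right way it turns and rises 2 to 5 mm; it is held on until turned about 1.9 rad, is then free to be lifted straight off (26 mm to clear the spindle) and meets a stop at about 2.4 rad.
- turntable (a joint): Angle of the disc (and spindle) about the vertical, rad, positive counterclockwise from above. It starts at 0, where the lock block's bore stands over the wider hole in the base. Unlocked it turns with light friction (0.1 N m), less than the tight cap needs, so it would turn along with the cap. Locked by the pin it has about 0.03 rad of play.
- lock_mouth (a point): Centre of the upper mouth of the bore in the lock block: a steel block 30 x 30 mm on the disc, top 62 mm above the bench, 100 mm from the spindle axis on the machine's -y side (opposite the housing). The vertical bore is 9.8 mm wide with a 2 mm chamfer and goes right through; a 12 mm hole in the base follows below it on the same line.
- pin: Steel lock pin, loose, in one of the three tool block holes: round shank 8 mm thick, 48 mm long, tapered tip; collar 22 mm across, 4 mm thick; then a plain round dark knurled handle 18 mm thick, 36 mm high (88 mm in all, 70 g). Origin: at the tip, on its axis; z up to the handle. Fully home, the collar's underside (48 mm above the tip) rests on the lock block's top.
- cap: Dark steel cap screwed on the spindle against a spring plate (0.2 to 0.6 N m to turn): round skirt 72 mm across, 32 mm high to the shoulder, and on it an upright wing bar 60 mm long, 16 mm thick, 35 mm high, gripped across the 16 mm; 67 mm in all, 0.4 to 0.6 kg. Origin: centre of its underside, 52 mm above the bench at first; x along the bar (at first along the machine's x); z up.
- toolblock: Wooden tool block fixed to the bench, 200 x 50 mm, 52 mm high, with three upright 9.8 mm holes on its long (x) axis at -65, 0 and +65 mm from its centre; they hold the lock pin, the screwdriver and the reamer in any order. Origin: centre of its underside.
- screwdriver: Bystander in the tool block: stubby screwdriver with a swelling fluted black handle 29 mm thick, top 106 mm above the bench. Origin: at the tip of its shank.
- reamer: Bystander in the tool block: small steel hand reamer with a T-shaped cross bar 44 mm long, top about 86 mm above the bench. Origin: at the tip of its shank.
- breaker: Bystander: white three-pole circuit breaker 85 x 54 mm, 76 mm high, on the bench. Origin: centre of its underside.
- contactor: Bystander: grey and black contactor 75 x 45 mm, 80 mm high, on the bench. Origin: centre of its underside.
- tape: Bystander: roll of black insulating tape 68 mm across, 19 mm high, lying on the bench. Origin: centre of its underside.
- carton: Bystander: small cardboard carton 110 x 75 mm, 65 mm high, on the bench. Origin: centre of its underside.
- gland: Bystander: grey plastic cable gland standing on the bench, 36 mm across, 50 mm high. Origin: centre of its underside.
- spanner: Bystander: flat steel spanner lying on the bench beside the tool block.
Things that resemble listed ones, but are neither listed nor needed, are in the scene too. What is shaped like the cap but green is not meant.

How it is judged:
By the outcome, as a careful person would: the job done as asked, in the order asked, and still so for the second after the job is handed in, while the arm keeps its last pose, push and grip.
It also fails if it takes over 61 s, if anything falls off the work surface, if the arm or the gripper's body presses on something with over 40 N, if the wrist force passes 120 N, or if a joint passes its speed limit or range.

## Working session

There is one attempt and no reset: what is moved stays moved. The work goes in short steps, Python scripts to look and compute and a tool call to move; the robot and the scene stay as the last step left them, time stands still between calls to the robot, and variables do not carry over. Pictures are saved under pics/ and viewed, at most 10 in all, crops included, and the job is handed in when it is done.

Besides the shell and the picture viewer there is one more tool, called after "Request:" by a JSON object that holds its "op" and its "data". jog_arm: Moves the arm, as the interface text tells. Its arguments: {"type":"object","properties":{"deltas":{"type":"array"},"newtons":{"type":"number"}},"required":["deltas"]}

```bash
mkdir -p pics
cat > h.py <<'E'
from rig import *
import numpy as np, cv2
from scipy.spatial.transform import Rotation as R
def Rc(c):
    o=np.array(c["orientation"],float)
    return o if o.shape==(3,3) else R.from_rotvec(o).as_matrix() if o.size==3 else R.from_quat(o).as_matrix()
def plane(c,px,z):
    px=np.array(px,float).reshape(-1,1,2)
    n=cv2.undistortPoints(px,np.array(c["K"]),np.array(c["D"]))[:,0]
    d=np.c_[n,np.ones(len(n))]@Rc(c).T; o=np.array(c["origin"])
    return o+d*((z-o[2])/d[:,2])[:,None]
def cloud(c):
    v,u=np.mgrid[0:480,0:640]
    n=cv2.undistortPoints(np.stack([u.ravel(),v.ravel()],1).astype(float).reshape(-1,1,2),np.array(c["K"]),np.array(c["D"]))[:,0]
    z=c["depth"].ravel()
    P=np.c_[n*z[:,None],z]@Rc(c).T+np.array(c["origin"])
    P[z==0]=np.nan
    return P.reshape(480,640,3)
E
python3 - <<'E'
from h import *
for n in("top","side"):
    c=camera(n); cv2.imwrite(f"pics/{n}0.png",c["frame"][...,::-1]); np.savez(f"{n}0.npz",**c)
    print(n,c["origin"],c["orientation"],c["K"])
print(observe())
import rig; print([k for k in dir(rig) if k[0]!='_'], globals().get('hold_point_z'))
E
```

```text
top [ 0.48290473 -0.00227875  1.46825137] [-2.17179818  2.23710131 -0.04989195] [[574.43244548   0.         316.74652699]
 [  0.         574.43244548 238.01773304]
 [  0.           0.           1.        ]]
side [-0.08084459 -0.98984912  1.30377266] [-2.31120669  0.66102201 -0.28244553] [[619.47274965   0.         323.07172828]
 [  0.         619.47274965 241.59708315]
 [  0.           0.           1.        ]]
{'clock': 0.1, 'qpos': array([-1.29672588,  0.60005868, -0.00250022,  1.60007376,  0.0017828 ,
        0.94290092, -0.07982827]), 'qd': array([-7.37162516e-06, -3.37926813e-03, -9.34435365e-04, -2.67464747e-03,
        1.30606905e-03, -1.31300069e-03, -9.91883408e-04]), 'effort': array([ 5.97380029e-03, -7.77982879e+01,  1.57029178e+00, -2.58625549e+01,
        1.27068063e-02,  5.46025331e-03, -3.65843027e-05]), 'position': array([0.24901007, 0.68043225, 0.23048561]), 'tool_rot': array([-5.48173508e-01, -3.09328734e+00,  2.25363864e-03]), 'wrist_force': array([ 0.84210855, -0.90369325, -0.43106131]), 'torque': array([-0.01667041,  0.03894797, -0.05261487]), 'grasp_force': 0.0, 'opening': 1.0022432282954017}
['Unreachable', 'camera', 'hold_point_z', 'job_done', 'observe'] 0.0187
```

View pics/top0.png

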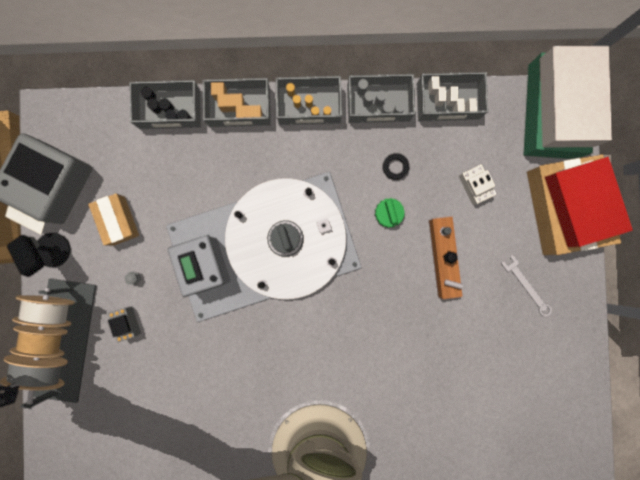

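View pics/side0.png

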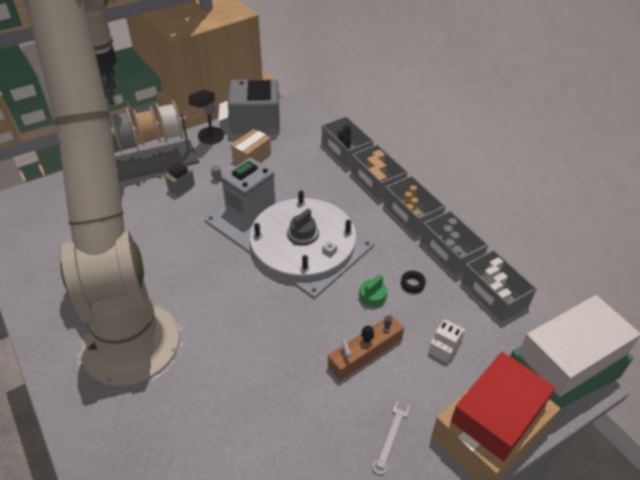

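The top view shows the spindle cap at (285,238), the lock block at (324,226), and the tool block at (446,258). In the block the pin is at about (447,231), the screwdriver at (450,258) and the reamer at (453,285). The side view agrees: pin at (388,323), cap at (303,228), lock block at (329,248).

Run:
```python
from h import *
ld=lambda n:dict(np.load(n+"0.npz"))
t,s=ld("top"),ld("side")
Pt,Ps=cloud(t),cloud(s)
f=t["frame"].astype(int)
# disc
m=((f.min(2)>185)).astype(np.uint8); m[:,:215]=0;m[:,355:]=0;m[:170]=0;m[305:]=0
cs,_=cv2.findContours(m,cv2.RETR_EXTERNAL,cv2.CHAIN_APPROX_NONE); k=max(cs,key=cv2.contourArea)
w=plane(t,k[:,0],.04); (x,y),r=cv2.minEnclosingCircle(w[:,:2].astype(np.float32)); print("disc",x,y,r,w[:,:2].min(0),w[:,:2].max(0))
C=np.array([x,y])
# posts: points with z .07-.09 near radius .128
for nm,P in(("t",Pt),("s",Ps)):
    d=np.linalg.norm(P[...,:2]-C,axis=2)
    a=P[(d>.11)&(d<.145)&(P[...,2]>.075)&(P[...,2]<.095)]
    ang=np.arctan2(a[:,1]-C[1],a[:,0]-C[0]); 
    h=np.round(np.degrees(ang))
    _,lab,cen=cv2.kmeans(a[:,:2].astype(np.float32),4,None,(3,50,1e-5),5,cv2.KMEANS_PP_CENTERS)
    print(nm,"posts",cen,np.bincount(lab[:,0]),cen.mean(0))
    b=P[(d>.08)&(d<.12)&(P[...,2]>.056)&(P[...,2]<.07)]; print("lock",np.nanmedian(b,0),b.min(0),b.max(0),len(b))
    b=P[(d<.045)&(P[...,2]>.105)]; print("bar",b.mean(0),cv2.minAreaRect(b[:,:2].astype(np.float32)),len(b))
    b=P[(d<.045)&(P[...,2]>.075)&(P[...,2]<.092)]; print("shoulder",cv2.minEnclosingCircle(b[:,:2].astype(np.float32)),np.median(b[:,2]))
# toolblock
for nm,c,P in(("t",t,Pt),("s",s,Ps)):
    hsv=cv2.cvtColor(c["frame"],cv2.COLOR_RGB2HSV)
    o=(P[...,2]>.045)&(P[...,2]<.058)&(hsv[...,1]>100)&((hsv[...,0]<15)|(hsv[...,0]>170))&(abs(P[...,0]-.45)<.2)&(abs(P[...,1]+.33)<.15)
    q=P[o]; print(nm,"tb",cv2.minAreaRect(q[:,:2].astype(np.float32)),len(q))
    o=(P[...,2]>.068)&(P[...,2]<.12)&(abs(P[...,0]-.45)<.15)&(abs(P[...,1]+.33)<.06)
    n,l,st,ce=cv2.connectedComponentsWithStats(o.astype(np.uint8))
    for i in range(1,n):
        if st[i,4]>8:
            q=P[l==i]; q2=q[q[:,2]>q[:,2].max()-.006]; print(ce[i],st[i,4],q2.mean(0),q[:,2].max())
im=t["frame"][190:310,210:480,::-1]; im=cv2.resize(im,None,fx=2.9,fy=2.9,interpolation=cv2.INTER_CUBIC);cv2.imwrite("pics/crop.png",im)
print(np.linalg.inv(R.from_rotvec(observe()["tool_rot"]).as_matrix()).T)
```

```text
disc 0.541466474533081 0.06739861518144608 0.15121302008628845 [ 0.39205599 -0.08236067] [0.69118299 0.21657928]
t posts [[ 0.6513654   0.00633293]
 [ 0.42731926  0.12817028]
 [ 0.60022646  0.17942505]
 [ 0.47823137 -0.04477091]] [44 41 42 41] [0.53928566 0.06728934]
lock [ 0.56961719 -0.02780378  0.06118356] [ 0.55008531 -0.04516105  0.0560734 ] [0.64719547 0.17297348 0.06993365] 139
bar [0.53923952 0.067203   0.11603463] ((0.5394100546836853, 0.06736452877521515), (0.059863004833459854, 0.01584499515593052), 16.91554069519043) 176
shoulder ((0.539076030254364, 0.06742532551288605), 0.03739754110574722) 0.08274473561140105
s posts [[ 0.4776991  -0.04868218]
 [ 0.59872586  0.17587027]
 [ 0.6507149   0.00259504]
 [ 0.42676604  0.12455903]] [40 33 33 30] [0.53847647 0.06358553]
lock [ 0.57032221 -0.0291412   0.0606886 ] [ 0.55067235 -0.04890674  0.05603678] [0.64762668 0.17503885 0.06974653] 102
bar [0.53766351 0.06242052 0.11405413] ((0.5389566421508789, 0.06462276726961136), (0.06377953290939331, 0.0187140591442585), 15.089215278625488) 131
shoulder ((0.5370088219642639, 0.0646147951
[... 273 characters left out ...]
21374046] 131 [ 0.48045163 -0.33010023  0.10728647] 0.1116024760185168
[452.97849462 283.24731183] 93 [ 0.41863082 -0.33462554  0.08941259] 0.09304236238801722
s tb ((0.47937992215156555, -0.33448317646980286), (0.19943496584892273, 0.05271159112453461), 4.218830108642578) 1054
[387.95945946 320.27027027] 74 [ 0.54496908 -0.32949009  0.09311321] 0.09725469041630452
[367.78977273 332.75      ] 176 [ 0.47992604 -0.33442576  0.10541533] 0.11009469293070762
[346.3        347.35555556] 90 [ 0.41543743 -0.34120028  0.0882956 ] 0.09281997503746497
[[-9.39102952e-01  3.43635734e-01 -3.56700354e-04]
 [ 3.43635889e-01  9.39101929e-01 -1.39390260e-03]
 [-1.44016753e-04 -1.43159309e-03 -9.99998965e-01]]
```

View pics/crop.png

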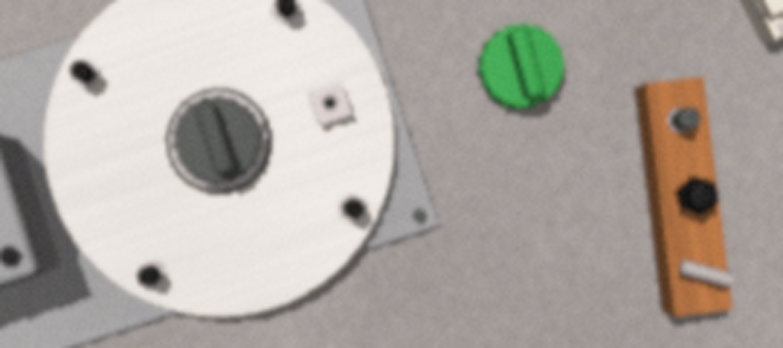

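The crop confirms the bore at about crop (329,103) and the plain grey pin handle in the end hole at crop (685,119). I'll check the bore and pin by ray casting and plan the approach.

```bash
cat > plan.py <<'E'
from h import *
def pose():
    o=observe(); M=R.from_rotvec(o["tool_rot"]).as_matrix()
    return np.array(o["position"]),np.arctan2(M[1,1],M[0,1]),o   # heading of tool y
def plan(wps,p=None,h=None,n=None):
    """wps: (x,y,z,heading deg,hand,rows)"""
    if p is None: p,h,_=pose()
    rows=[]
    p=np.array(p,float)
    for x,y,z,hd,g,n in wps:
        p0=p.copy();h0=h;t=np.array([x,y,z]);ht=np.radians(hd)
        for i in range(1,n+1):
            f=i/n; want=p0+(t-p0)*f; hw=h0+(ht-h0)*f
            d=want-p; a=h-np.pi/2  # flipped tool: y heading h, x=(−sin... )
            yv=np.array([np.cos(h),np.sin(h),0]); zv=np.array([0,0,-1.]); xv=np.cross(yv,zv)
            r=np.round(np.array([d@xv,d@yv,d@zv])/.02,2); q=np.round(-(hw-h)/.15,2)
            p=p+.02*(r[0]*xv+r[1]*yv+r[2]*zv); h=h-q*.15
            rows.append([*map(float,r),float(q),g])
    while len(rows)%8: rows.append([0,0,0,0,rows[-1][4]])
    A=np.array(rows); print("max",abs(A[:,:4]).max(0), "end",p.round(4),np.degrees(h).round(2))
    for i in range(0,len(rows),8): print(str([[float(v) if v%1 else int(v) for v in r] for r in rows[i:i+8]]).replace(" ",""))
    return p,h
E
python3 - <<'E'
from plan import *
t=dict(np.load("top0.npz"));s=dict(np.load("side0.npz"))
print("bore t",plane(t,[323.4,225.5],.062))
g=lambda c,u,v,r:cv2.resize(c["frame"][v-r:v+r,u-r:u+r],None,fx=1,fy=1).min(2)
a=g(s,329,248,12); i=[(int(x),int(y)) for y,x in zip(*np.where(a<a.min()+15))]; print(a.min(),i[:20])
print("pin t",plane(t,[446.2,230.9],.092),"s",plane(s,[388,319.5],.092))
p,h,o=pose(); print(p,np.degrees(h))
plan([(.46,.15,.23,-15,1,29),(.545,-.3275,.18,-85,1,26)])
E
```

```text
bore t [[ 0.56800229 -0.02897988  0.062     ]]
88 [(7, 13), (18, 13), (7, 14), (8, 14), (17, 14), (18, 14), (6, 15), (7, 15), (8, 15), (9, 15), (10, 15), (15, 15), (16, 15), (17, 15), (7, 16), (8, 16), (9, 16), (10, 16), (11, 16), (12, 16)]
pin t [[ 0.54453867 -0.3230917   0.092     ]] s [[ 0.54049886 -0.33194012  0.092     ]]
[0.24901007 0.68043225 0.23048561] 69.901440403774
max [0.99 0.94 0.1  0.35] end [ 0.545  -0.3275  0.1801] -84.97
[[-0.66,-0.73,0,0.34,1],[-0.69,-0.7,0,0.34,1],[-0.73,-0.67,0,0.34,1],[-0.76,-0.62,0,0.34,1],[-0.79,-0.59,0,0.34,1],[-0.82,-0.54,0.01,0.34,1],[-0.84,-0.51,0,0.34,1],[-0.87,-0.45,0,0.35,1]]
[[-0.9,-0.42,0,0.34,1],[-0.91,-0.36,0,0.34,1],[-0.93,-0.32,0,0.34,1],[-0.95,-0.27,0,0.34,1],[-0.96,-0.22,0,0.34,1],[-0.97,-0.18,0,0.34,1],[-0.97,-0.12,0,0.34,1],[-0.98,-0.07,0,0.34,1]]
[[-0.99,-0.03,0,0.34,1],[-0.98,0.03,0.01,0.34,1],[-0.98,0.08,0,0.34,1],[-0.98,0.12,0,0.34,1],[-0.97,0.18,0,0.34,1],[-0.96,0.22,0,0.34,1],[-0.94,0.28,0,0.34,1],[-0.93,0.32,0,0.35,1]]
[[-0.91,0.37,0,0.34,1],[-0.9,0.42,0,0.34,1],[-0.87,0.46,0,0.34,1],[-0.84,0.5,0,0.34,1],[-0.82,0.55,0,0.34,1],[-0.84,0.4,0.1,0.31,1],[-0.83,0.43,0.09,0.32,1],[-0.8,0.47,0.1,0.31,1]]
[[-0.78,0.51,0.1,0.31,1],[-0.76,0.55,0.09,0.32,1],[-0.73,0.58,0.1,0.31,1],[-0.7,0.62,0.09,0.31,1],[-0.67,0.64,0.1,0.32,1],[-0.64,0.68,0.1,0.31,1],[-0.61,0.71,0.09,0.31,1],[-0.57,0.74,0.1,0.32,1]]
[[-0.54,0.76,0.1,0.31,1],[-0.5,0.78,0.09,0.31,1],[-0.47,0.81,0.1,0.32,1],[-0.42,0.83,0.09,0.31,1],[-0.39,0.85,0.1,0.31,1],[-0.35,0.87,0.1,0.31,1],[-0.3,0.88,0.09,0.32,1],[-0.27,0.89,0.1,0.31,1]]
[[-0.22,0.91,0.1,0.31,1],[-0.18,0.91,0.09,0.32,1],[-0.13,0.93,0.1,0.31,1],[-0.1,0.92,0.1,0.31,1],[-0.05,0.93,0.09,0.32,1],[0,0.94,0.1,0.31,1],[0.04,0.93,0.09,0.31,1],[0,0,0,0,1]]
```

Request:
{"op": "jog_arm", "data": {"deltas": [[-0.66,-0.73,0,0.34,1],[-0.69,-0.7,0,0.34,1],[-0.73,-0.67,0,0.34,1],[-0.76,-0.62,0,0.34,1],[-0.79,-0.59,0,0.34,1],[-0.82,-0.54,0,0.34,1],[-0.84,-0.51,0,0.34,1],[-0.87,-0.45,0,0.35,1]]}}

```text
clock: 0.9
position: [0.3075, 0.5336, 0.231]
tool_rot: [-1.169, -2.916, 0.001]
wrist_force: [1.1, 0.2, -0.4]
opening: 0.997
grasp_force: 0.0
```

Request:
{"op": "jog_arm", "data": {"deltas": [[-0.9,-0.42,0,0.34,1],[-0.91,-0.36,0,0.34,1],[-0.93,-0.32,0,0.34,1],[-0.95,-0.27,0,0.34,1],[-0.96,-0.22,0,0.34,1],[-0.97,-0.18,0,0.34,1],[-0.97,-0.12,0,0.34,1],[-0.98,-0.07,0,0.34,1]]}}

```text
clock: 1.7
position: [0.3662, 0.3868, 0.2313]
tool_rot: [1.738, 2.617, 0.0]
wrist_force: [-0.3, -0.3, 1.1]
opening: 1.0
grasp_force: 0.0
```

Request:
{"op": "jog_arm", "data": {"deltas": [[-0.99,-0.03,0,0.34,1],[-0.98,0.03,0,0.34,1],[-0.98,0.08,0,0.34,1],[-0.98,0.12,0,0.34,1],[-0.97,0.18,0,0.34,1],[-0.96,0.22,0,0.34,1],[-0.94,0.28,0,0.34,1],[-0.93,0.32,0,0.35,1]]}}

```text
clock: 2.5
position: [0.4243, 0.2404, 0.2313]
tool_rot: [2.234, 2.209, 0.0]
wrist_force: [0.6, 0.1, 0.6]
opening: 1.0
grasp_force: 0.0
```

Request:
{"op": "jog_arm", "data": {"deltas": [[-0.91,0.37,0,0.34,1],[-0.9,0.42,0,0.34,1],[-0.87,0.46,0,0.34,1],[-0.84,0.5,0,0.34,1],[-0.82,0.55,0,0.34,1],[-0.84,0.4,0.1,0.31,1],[-0.83,0.43,0.09,0.32,1],[-0.8,0.47,0.1,0.31,1]]}}

```text
clock: 3.3
position: [0.4699, 0.0938, 0.2253]
tool_rot: [-2.624, -1.727, 0.0]
wrist_force: [-0.4, 0.3, 0.6]
opening: 1.001
grasp_force: 0.0
```

Request:
{"op": "jog_arm", "data": {"deltas": [[-0.78,0.51,0.1,0.31,1],[-0.76,0.55,0.09,0.32,1],[-0.73,0.58,0.1,0.31,1],[-0.7,0.62,0.09,0.31,1],[-0.67,0.64,0.1,0.32,1],[-0.64,0.68,0.1,0.31,1],[-0.61,0.71,0.09,0.31,1],[-0.57,0.74,0.1,0.32,1]]}}

```text
clock: 4.1
position: [0.496, -0.0531, 0.2099]
tool_rot: [-2.901, -1.205, 0.0]
wrist_force: [0.7, -0.5, -0.1]
opening: 0.998
grasp_force: 0.0
```

Request:
{"op": "jog_arm", "data": {"deltas": [[-0.54,0.76,0.1,0.31,1],[-0.5,0.78,0.09,0.31,1],[-0.47,0.81,0.1,0.32,1],[-0.42,0.83,0.09,0.31,1],[-0.39,0.85,0.1,0.31,1],[-0.35,0.87,0.1,0.31,1],[-0.3,0.88,0.09,0.32,1],[-0.27,0.89,0.1,0.31,1]]}}

```text
clock: 4.9
position: [0.5222, -0.2, 0.1945]
tool_rot: [-3.075, -0.643, 0.0]
wrist_force: [0.5, -0.2, -0.3]
opening: 1.0
grasp_force: 0.0
```

Request:
{"op": "jog_arm", "data": {"deltas": [[-0.22,0.91,0.1,0.31,1],[-0.18,0.91,0.09,0.32,1],[-0.13,0.93,0.1,0.31,1],[-0.1,0.92,0.1,0.31,1],[-0.05,0.93,0.09,0.32,1],[0,0.94,0.1,0.31,1],[0.04,0.93,0.09,0.31,1],[0,0,0,0,1]]}}

```text
clock: 5.7
position: [0.5451, -0.3304, 0.1811]
tool_rot: [3.137, 0.13, -0.0]
wrist_force: [-0.3, 0.3, 0.1]
opening: 0.998
grasp_force: 0.0
```

Run:
```python
from plan import *
p,h,o=pose(); print(p,np.degrees(h),o["qpos"],o["clock"],o["wrist_force"])
plan([(.5445,-.3275,.115,-85,1,6),(.5445,-.3275,.0605,-85,1,6)])
```

```text
[ 0.54508971 -0.33037958  0.1811293 ] -85.25839228713097 [ 0.01891891  0.64378863  0.69366721  1.88470481 -0.55394952  0.81318399
 -0.48076923] 5.7 [-0.26294122  0.29161139  0.07095175]
max [0.01 0.03 0.56 0.01] end [ 0.5444 -0.3274  0.0605] -85.0
[[0,-0.02,0.55,-0.01,1],[-0.01,-0.03,0.55,0,1],[0,-0.02,0.55,-0.01,1],[0,-0.03,0.55,0,1],[0,-0.02,0.56,-0.01,1],[-0.01,-0.03,0.55,0,1],[0,0,0.45,0,1],[0,0,0.46,0,1]]
[[0,0,0.45,0,1],[0,0,0.45,0,1],[0,0,0.46,0,1],[0,0,0.45,0,1],[0,0,0,0,1],[0,0,0,0,1],[0,0,0,0,1],[0,0,0,0,1]]
```

Request:
{"op": "jog_arm", "data": {"deltas": [[0,-0.02,0.55,0,1],[0,-0.03,0.55,0,1],[0,-0.02,0.55,0,1],[0,-0.03,0.55,0,1],[0,-0.02,0.55,0,1],[0,-0.03,0.55,0,1],[0,0,0.45,0,1],[0,0,0.45,0,1]]}}

```text
clock: 6.5
position: [0.5449, -0.3241, 0.0965]
tool_rot: [3.139, 0.138, -0.0]
wrist_force: [-0.1, -0.8, -0.7]
opening: 1.003
grasp_force: 0.0
```

Request:
{"op": "jog_arm", "data": {"deltas": [[0,0,0.45,0,1],[0,0,0.45,0,1],[0,0,0.45,0,1],[0,0,0.5,0,1],[0,0,0,0,1],[0,0,0,0,0.7],[0,0,0,0,0.5],[0,0,0,0,0.4]], "newtons": 30}}

```text
clock: 7.3
position: [0.5451, -0.3243, 0.0607]
tool_rot: [3.138, 0.138, 0.001]
wrist_force: [0.5, 0.2, 0.1]
opening: 0.517
grasp_force: 0.0
```

Request:
{"op": "jog_arm", "data": {"deltas": [[0,0,0,0,0.3],[0,0,0,0,0.2],[0,0,0,0,0.1],[0,0,0,0,0],[0,0,0,0,0],[0,0,0,0,0],[0,0,0,0,0],[0,0,0,0,0]], "newtons": 30}}

```text
clock: 8.1
position: [0.5452, -0.3246, 0.0607]
tool_rot: [3.138, 0.138, 0.001]
wrist_force: [0.1, -2.0, 6.1]
opening: 0.2
grasp_force: 29.5
```

Run:
```python
from plan import *
p,h,o=pose(); print(p,np.degrees(h),o["clock"],o["wrist_force"],o["torque"],o["opening"],o["grasp_force"])
plan([(p[0],p[1],.135,-85,0,8)])
```

```text
[ 0.54515064 -0.32460663  0.06065738] -84.97934446566798 8.1 [ 0.14420499 -1.95145269  6.06707253] [-0.46367783  0.05893334 -0.00139547] 0.19992436661151125 29.528439044952393
max [0.   0.   0.47 0.  ] end [ 0.5452 -0.3246  0.1351] -84.98
[[0,0,-0.46,0,0],[0,0,-0.47,0,0],[0,0,-0.46,0,0],[0,0,-0.47,0,0],[0,0,-0.46,0,0],[0,0,-0.47,0,0],[0,0,-0.46,0,0],[0,0,-0.47,0,0]]
```

Request:
{"op": "jog_arm", "data": {"deltas": [[0,0,-0.3,0,0],[0,0,-0.7,0,0],[0,0,-0.8,0,0],[0,0,-0.8,0,0],[0,0,-0.8,0,0],[0,0,-0.8,0,0],[0,0,-0.8,0,0],[0,0,-0.8,0,0]], "newtons": 50}}

```text
clock: 8.9
position: [0.5448, -0.3238, 0.1778]
tool_rot: [-3.138, -0.138, -0.0]
wrist_force: [0.8, 0.0, -0.6]
opening: 0.196
grasp_force: 49.4
```

Run:
```python
from plan import *
p,h,o=pose(); print(p,np.degrees(h),o["clock"],o["wrist_force"],o["opening"],o["grasp_force"])
plan([(.568,-.0295,.168,-85,0,16)])
for n in("top","side"):
    c=camera(n); np.savez(n+"1.npz",**c)
    cv2.imwrite(f"pics/{n}1.png",c["frame"][...,::-1])
c=dict(np.load("side1.npz")); im=c["frame"][220:400,300:500,::-1]
cv2.imwrite("pics/side1c.png",cv2.resize(im,None,fx=3,fy=3,interpolation=cv2.INTER_CUBIC))
```

```text
[ 0.54484373 -0.32377894  0.17780552] -84.95760348966155 8.9 [ 0.79731494  0.00754207 -0.63630667] 0.1962052233747644 49.383219480514526
max [0.16 0.91 0.04 0.  ] end [ 0.5681 -0.0294  0.168 ] -84.96
[[0.15,-0.91,0.03,0,0],[0.16,-0.91,0.03,0,0],[0.15,-0.91,0.03,0,0],[0.15,-0.91,0.03,0,0],[0.15,-0.91,0.03,0,0],[0.16,-0.91,0.03,0,0],[0.15,-0.91,0.03,0,0],[0.15,-0.91,0.04,0,0]]
[[0.16,-0.91,0.03,0,0],[0.15,-0.91,0.03,0,0],[0.15,-0.91,0.03,0,0],[0.15,-0.91,0.03,0,0],[0.16,-0.91,0.03,0,0],[0.15,-0.91,0.03,0,0],[0.15,-0.91,0.03,0,0],[0.16,-0.91,0.03,0,0]]
```

View pics/side1c.png

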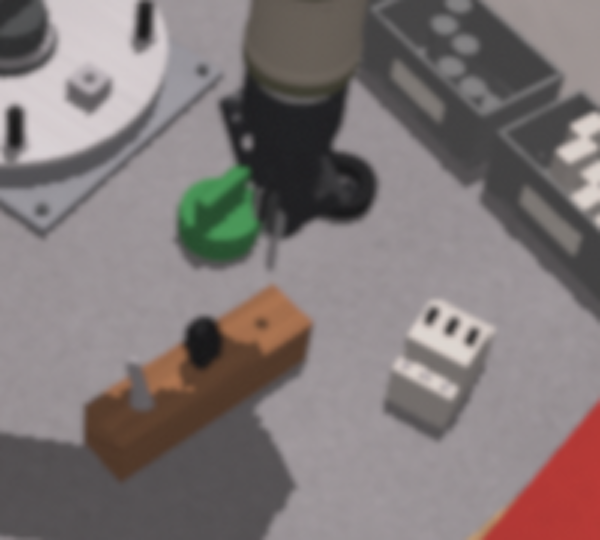

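The pin is in the gripper, with its tip at crop (272,268). The emptied hole is at crop (262,322) and the bore at crop (90,77). I'll take relative vectors in the same camera.

Run:
```python
from plan import *
s=dict(np.load("side1.npz"));t=dict(np.load("top0.npz"))
hole=plane(s,[387.3,327.3],.052)[0]; bore=plane(s,[330,245.8],.062)[0]; tip=plane(s,[390.7,309.3],.121)[0]
print("side hole",hole,"bore",bore,"tip",tip)
print("tip-TCP",tip[:2]-[.5448,-.3238])
print("TCP by tip",np.array([.5448,-.3238])+bore[:2]-tip[:2]); print("TCP by hole",np.array([.5451,-.3243])+bore[:2]-hole[:2])
tb=np.array([.5462,-.3263]); print("TCP by top",np.array([.5451,-.3243])+plane(t,[323.4,225.5],.062)[0][:2]-tb)
c=dict(np.load("top1.npz")); im=c["frame"][200:300,280:500,::-1]
# dark-hole centroids
for nm,c,(u,v),z in(("s hole",s,(387,327),.052),("s bore",s,(330,246),.062),("t bore",t,(323,225),.062)):
    g=c["frame"].min(2).astype(float)[v-4:v+5,u-4:u+5]; w=np.clip(np.median(g)-8-g,0,None); yy,xx=np.mgrid[v-4:v+5,u-4:u+5]
    q=[(w*xx).sum()/w.sum(),(w*yy).sum()/w.sum()]; print(nm,q,plane(c,q,z)[0])
cv2.imwrite("pics/top1c.png",cv2.resize(im,None,fx=3,fy=3,interpolation=cv2.INTER_CUBIC))
```

```text
side hole [ 0.54549829 -0.3283601   0.052     ] bore [ 0.56801042 -0.0318027   0.062     ] tip [ 0.54890517 -0.32694109  0.121     ]
tip-TCP [ 0.00410517 -0.00314109]
TCP by tip [ 0.56390526 -0.02866161]
TCP by hole [ 0.56761213 -0.02774261]
TCP by top [ 0.56690229 -0.02697988]
s hole [np.float64(386.7521367521368), np.float64(327.43589743589746)] [ 0.54410669 -0.32798074  0.052     ]
s bore [np.float64(330.33870967741933), np.float64(248.03064516129032)] [ 0.56430347 -0.03928947  0.062     ]
t bore [np.float64(323.28323699421964), np.float64(224.95696852922288)] [ 0.56934398 -0.0287339   0.062     ]
```

Request:
{"op": "jog_arm", "data": {"deltas": [[0.15,-0.6,0,0,0],[0.15,-0.95,0,0,0],[0.15,-0.95,0,0,0],[0.15,-0.95,0,0,0],[0.15,-0.95,0,0,0],[0.15,-0.95,0,0,0],[0.15,-0.95,0,0,0],[0.15,-0.95,0,0,0]]}}

```text
clock: 9.8
position: [0.5556, -0.1754, 0.1753]
tool_rot: [-3.138, -0.139, 0.003]
wrist_force: [0.4, -0.4, -0.6]
opening: 0.198
grasp_force: 49.4
```

Request:
{"op": "jog_arm", "data": {"deltas": [[0.15,-0.95,0,0,0],[0.15,-0.95,0,0,0],[0.15,-0.95,0.1,0,0],[0.15,-0.95,0.2,0,0],[0.15,-0.95,0.3,0,0],[0.15,-0.95,0.4,0,0],[0.15,-0.95,0.5,0,0],[0.15,-0.6,0.6,0,0]]}}

```text
clock: 10.6
position: [0.5672, -0.0286, 0.1331]
tool_rot: [-3.138, -0.14, 0.001]
wrist_force: [0.8, -0.3, -0.8]
opening: 0.195
grasp_force: 49.4
```

Run:
```python
from plan import *
p,h,o=pose(); print(p,np.degrees(h),o["clock"],o["wrist_force"],o["opening"])
plan([(.567,-.028,.135,-85,0,7)])
```

```text
[ 0.56721873 -0.0286434   0.133129  ] -84.88063718770371 10.6 [ 0.81019902 -0.26911166 -0.82607265] 0.19477624827966458
max [0.01 0.01 0.02 0.01] end [ 0.567  -0.0281  0.1349] -84.97
[[0,0,-0.01,0,0],[0,-0.01,-0.02,0,0],[0,0,-0.01,0.01,0],[0,-0.01,-0.01,0,0],[-0.01,0,-0.02,0,0],[0,-0.01,-0.01,0,0],[0,0,-0.01,0,0],[0,0,0,0,0]]
```

Run:
```python
from plan import *
c=camera("side"); np.savez("side2.npz",**c)
im=c["frame"][195:275,280:380,::-1]; cv2.imwrite("pics/side2c.png",cv2.resize(im,None,fx=7,fy=7,interpolation=cv2.INTER_CUBIC))
```

```text
(no output)
```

View pics/side2c.png

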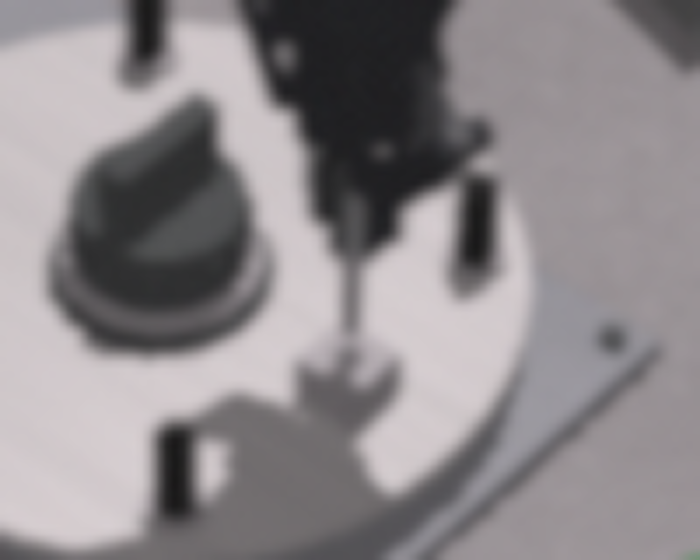

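Run:
```python
from plan import *
c=dict(np.load("side2.npz"))
def proj(p):
    M=Rc(c); return cv2.projectPoints(np.array([p],float),cv2.Rodrigues(M.T)[0],-M.T@c["origin"],c["K"],c["D"])[0].ravel()
b=plane(c,[330,245.8],.062)[0]
for q in (b,[b[0],b[1],.0764],[b[0],b[1],.124],[b[0]+.003,b[1],.0764],[b[0],b[1]+.003,.0764]):
    u=proj(q); print(q,u,(u-[280,195])*7)
```

```text
[ 0.56801042 -0.0318027   0.062     ] [330.  245.8] [350.  355.6]
[np.float64(0.5680104246007553), np.float64(-0.031802703135817234), 0.0764] [330.12123493 242.19653492] [350.84864453 330.37574446]
[np.float64(0.5680104246007553), np.float64(-0.031802703135817234), 0.124] [330.5330046  229.95993228] [353.73103221 244.71952596]
[np.float64(0.5710104246007554), np.float64(-0.031802703135817234), 0.0764] [331.04755988 241.77818168] [357.33291916 327.44727174]
[np.float64(0.5680104246007553), np.float64(-0.028802703135817235), 0.0764] [329.5266141  241.51302568] [346.68629869 325.59117976]
```

The pin tip is lined up sideways over the bore: both stand at crop column 350 (expected 350.8). I'll descend gently while watching the force.

Request:
{"op": "jog_arm", "data": {"deltas": [[0,0,0.15,0,0],[0,0,0.15,0,0],[0,0,0.1,0,0],[0,0,0.1,0,0],[0,0,0.1,0,0],[0,0,0.1,0,0],[0,0,0.1,0,0],[0,0,0.05,0,0]]}}

```text
clock: 11.45
position: [0.5677, -0.0312, 0.1176]
tool_rot: [-3.139, -0.138, -0.001]
wrist_force: [-1.5, 0.0, 10.4]
opening: 0.195
grasp_force: 50.5
```

Measurements read mid-motion include about 3 mm of overshoot, so the arm settled 2.6 mm short in y. I'll lift slightly, correct, and retry.

Request:
{"op": "jog_arm", "data": {"deltas": [[0,0,-0.2,0,0],[0,-0.07,-0.1,0,0],[0,-0.07,0,0,0],[0,0,0,0,0],[0,0,0,0,0],[0,0,0.1,0,0],[0,0,0.1,0,0],[0,0,0.1,0,0]]}}

```text
clock: 12.25
position: [0.5669, -0.0283, 0.117]
tool_rot: [3.139, 0.138, -0.0]
wrist_force: [-0.1, 0.0, -0.2]
opening: 0.194
grasp_force: 49.5
```

Request:
{"op": "jog_arm", "data": {"deltas": [[0,0,0.1,0,0],[0,0,0.1,0,0],[0,0,0.1,0,0],[0,0,0,0,0],[0,0,0,0,0],[0,0,0,0,0],[0,0,0,0,0],[0,0,0,0,0]]}}

```text
clock: 13.05
position: [0.5671, -0.0282, 0.1113]
tool_rot: [-3.138, -0.138, -0.0]
wrist_force: [0.2, 1.4, -0.7]
opening: 0.197
grasp_force: 49.3
```

Request:
{"op": "jog_arm", "data": {"deltas": [[0,0,0.2,0,0],[0,0,0.25,0,0],[0,0,0.25,0,0],[0,0,0.25,0,0],[0,0,0.25,0,0],[0,0,0.25,0,0],[0,0,0.2,0,0],[0,0,0.1,0,0]]}}

```text
clock: 13.85
position: [0.5669, -0.0283, 0.0758]
tool_rot: [3.139, 0.138, -0.001]
wrist_force: [-0.2, 0.4, 0.1]
opening: 0.191
grasp_force: 49.4
```

Request:
{"op": "jog_arm", "data": {"deltas": [[0,0,0.1,0,0],[0,0,0.1,0,0],[0,0,0.05,0,0],[0,0,0.05,0,0],[0,0,0.05,0,0],[0,0,0.05,0,0],[0,0,0,0,0],[0,0,0,0,0]]}}

```text
clock: 14.65
position: [0.5684, -0.028, 0.0705]
tool_rot: [-3.137, -0.138, -0.006]
wrist_force: [-3.2, 3.0, 25.7]
opening: 0.192
grasp_force: 52.4
```

It seated at TCP z 0.0705 (expected 0.0707) with 26 N against it. Next: unload, release and rise.

Request:
{"op": "jog_arm", "data": {"deltas": [[0,0,-0.12,0,0],[0,0,0,0,0.1],[0,0,0,0,0.3],[0,0,0,0,0.5],[0,0,0,0,0.5],[0,0,0,0,0.5],[0,0,0,0,0.5],[0,0,-0.3,0,0.5]]}}

```text
clock: 15.45
position: [0.5666, -0.0282, 0.0764]
tool_rot: [-3.139, -0.138, 0.002]
wrist_force: [0.8, -0.3, 0.2]
opening: 0.503
grasp_force: 0.0
```

Request:
{"op": "jog_arm", "data": {"deltas": [[0,0,-0.8,0,0.5],[0,0,-0.9,0,0.5],[0,0,-0.9,0,0.5],[0,0,-0.9,0,0.6],[0,0,-0.9,0,0.7],[0,0,-0.5,0,0.8],[0,0,-0.2,0,0.8],[0,0,0,0,0.8]]}}

```text
clock: 16.25
position: [0.5671, -0.0281, 0.1789]
tool_rot: [-3.138, -0.138, -0.001]
wrist_force: [0.3, 0.4, 0.2]
opening: 0.8
grasp_force: 0.0
```

Run:
```python
from plan import *
p,h,o=pose(); print(p,np.degrees(h),o["clock"],o["wrist_force"],o["opening"],o["qpos"])
c=camera("side"); np.savez("side3.npz",**c)
im=c["frame"][195:275,280:380,::-1]; cv2.imwrite("pics/side3c.png",cv2.resize(im,None,fx=5,fy=5,interpolation=cv2.INTER_CUBIC))
P=cloud(c); d=np.linalg.norm(P[...,:2]-[.567,-.029],axis=2); q=P[(d<.02)&(P[...,2]>.07)&(P[...,2]<.14)]; print("pin top",np.percentile(q[:,2],[50,90,98]) if len(q) else None)
plan([(.5385,.0677,.17,-73.4,0.8,6)])
```

```text
[ 0.5670947  -0.02808389  0.17893026] -84.95428695712476 16.25 [0.25134432 0.36367795 0.22317914] 0.7998701433856781 [-0.54501133  0.5854473   0.75151184  2.04490964 -0.59586838  0.73779483
 -0.9012168 ]
pin top [0.0921256  0.10096728 0.10534836]
max [0.17 0.83 0.07 0.23] end [0.5384 0.0677 0.17  ] -73.44
[[-0.17,-0.82,0.07,-0.22,0.8],[-0.13,-0.82,0.07,-0.23,0.8],[-0.11,-0.82,0.07,-0.22,0.8],[-0.09,-0.83,0.07,-0.23,0.8],[-0.05,-0.83,0.07,-0.22,0.8],[-0.03,-0.83,0.07,-0.22,0.8],[0,0,0,0,0.8],[0,0,0,0,0.8]]
```

View pics/side3c.png

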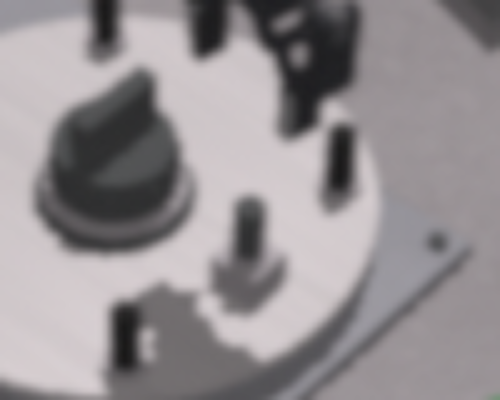

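The pin stands home: its collar is on the block at about crop (248,262) and its handle top measures about 0.102 m, as it should. On to the cap.

Request:
{"op": "jog_arm", "data": {"deltas": [[-0.17,-0.82,0.07,-0.22,0.8],[-0.13,-0.82,0.07,-0.23,0.8],[-0.11,-0.82,0.07,-0.22,0.8],[-0.09,-0.83,0.07,-0.23,0.8],[-0.05,-0.83,0.07,-0.22,0.8],[-0.03,-0.83,0.07,-0.22,0.8],[0,0,0,0,0.8],[0,0,0,0,0.8]]}}

```text
clock: 17.1
position: [0.5386, 0.0679, 0.1704]
tool_rot: [3.108, 0.454, 0.0]
wrist_force: [0.1, -0.3, -0.4]
opening: 0.801
grasp_force: 0.0
```

Request:
{"op": "jog_arm", "data": {"deltas": [[0,0,0,0,0.8],[0,0,0.5,0,0.8],[0,0,0.7,0,0.8],[0,0,0.7,0,0.8],[0,0,0.7,0,0.8],[0,0,0.7,0,0.8],[0,0,0.5,0,0.8],[0,0,0.25,0,0.8]]}}

```text
clock: 17.9
position: [0.5383, 0.0672, 0.088]
tool_rot: [3.109, 0.451, -0.002]
wrist_force: [0.5, -0.8, 0.1]
opening: 0.795
grasp_force: 0.0
```

Request:
{"op": "jog_arm", "data": {"deltas": [[0,0,0,0,0.7],[0,0,0,0,0.5],[0,0,0,0,0.4],[0,0,0,0,0.3],[0,0,0,0,0.2],[0,0,0,0,0.1],[0,0,0,0,0],[0,0,0,0,0]], "newtons": 40}}

```text
clock: 18.7
position: [0.5388, 0.0677, 0.0896]
tool_rot: [-3.108, -0.452, -0.001]
wrist_force: [-0.2, 2.1, 5.3]
opening: 0.177
grasp_force: 42.2
```

```bash
cat > st.py <<'E'
from plan import *
p,h,o=pose(); print(p.round(4),"h",np.degrees(h).round(2),"q",o["qpos"].round(2),o["clock"],"F",o["wrist_force"].round(1),"T",o["torque"].round(2),o["opening"],o["grasp_force"])
E
python3 st.py
```

```text
[0.5388 0.0677 0.0896] h -73.44 q [-0.59  0.66  0.55  2.16 -0.71  0.51 -0.78] 18.7 F [-0.2  2.1  5.3] T [ 0.2   0.17 -0.03] 0.17657164157485783 42.19169318675995
```

Request:
{"op": "jog_arm", "data": {"deltas": [[0,0,0,0,0],[0,0,0,0,0],[0,0,0,-0.2,0],[0,0,0,-0.2,0],[0,0,0,-0.2,0],[0,0,0,-0.2,0],[0,0,0,0,0],[0,0,0,0,0]], "newtons": 90}}

```text
clock: 19.5
position: [0.5391, 0.0674, 0.0898]
tool_rot: [-3.076, -0.637, -0.002]
wrist_force: [-0.6, -0.1, 7.6]
opening: 0.169
grasp_force: 89.5
```

```bash
python3 st.py
```

```text
[0.5391 0.0674 0.0898] h -66.59 q [-0.57  0.65  0.51  2.15 -0.68  0.5  -0.7 ] 19.5 F [-0.6 -0.1  7.6] T [ 0.05  0.12 -0.04] 0.1694632732556762 89.46858644485474
```

Request:
{"op": "jog_arm", "data": {"deltas": [[0,0,0,-0.4,0],[0,0,0,-0.4,0],[0,0,0,-0.4,0],[0,0,0,-0.4,0],[0,0,0,-0.4,0],[0,0,0,-0.4,0],[0,0,0,-0.4,0],[0,0,0,-0.4,0]]}}

```text
clock: 20.3
position: [0.5395, 0.0672, 0.0898]
tool_rot: [2.835, 1.352, 0.003]
wrist_force: [0.8, -0.3, 7.5]
opening: 0.169
grasp_force: 89.3
```

```bash
python3 st.py
python3 - <<'E'
from plan import *
for n in("side","top"):
    c=camera(n); np.savez(n+"4.npz",**c)
im=c["frame"][170:310,215:355,::-1]; a=cv2.resize(im,None,fx=4,fy=4,interpolation=cv2.INTER_CUBIC)
cv2.imwrite("pics/top4c.png",a)
P=cloud(dict(np.load("side4.npz"))); d=np.linalg.norm(P[...,:2]-[.567,-.029],axis=2); q=P[(d<.02)&(P[...,2]>.07)&(P[...,2]<.14)]; print("pin",np.percentile(q[:,2],[50,90,98]),q[:,:2].mean(0))
P=cloud(dict(np.load("side3.npz"))); d=np.linalg.norm(P[...,:2]-[.567,-.029],axis=2); q=P[(d<.02)&(P[...,2]>.07)&(P[...,2]<.14)]; print("pin",q[:,:2].mean(0))
E
```

```text
[0.5395 0.0672 0.0898] h -38.99 q [-0.49  0.63  0.38  2.15 -0.52  0.45 -0.38] 20.3 F [ 0.8 -0.3  7.5] T [-0.06  0.04 -0.21] 0.16878085036650187 89.33293104171753
pin [0.09244599 0.10306976 0.10498665] [ 0.56884681 -0.03286599]
pin [ 0.56518476 -0.03412388]
```

CCW gives: 0.6 rad turned at about 0.2 N m. The disc moved only about 0.037 rad (its play), and the fingers still sit square on the bar. I'll continue CCW.

Request:
{"op": "jog_arm", "data": {"deltas": [[0,0,-0.01,-0.6,0],[0,0,-0.01,-0.65,0],[0,0,-0.01,-0.65,0],[0,0,-0.01,-0.65,0],[0,0,-0.01,-0.65,0],[0,0,-0.01,-0.65,0],[0,0,-0.01,-0.65,0],[0,0,-0.01,-0.65,0]]}}

```text
clock: 21.2
position: [0.5391, 0.0673, 0.0911]
tool_rot: [2.114, 2.323, 0.001]
wrist_force: [-0.0, -0.5, 2.2]
opening: 0.171
grasp_force: 88.9
```

Request:
{"op": "jog_arm", "data": {"deltas": [[0,0,-0.01,-0.65,0],[0,0,-0.01,-0.65,0],[0,0,-0.01,-0.65,0],[0,0,-0.01,-0.65,0],[0,0,-0.01,-0.65,0],[0,0,-0.01,-0.6,0],[0,0,0,-0.5,0],[0,0,0,0,0]]}}

```text
clock: 22.0
position: [0.5389, 0.0671, 0.092]
tool_rot: [1.262, 2.876, 0.0]
wrist_force: [0.9, -0.8, 0.3]
opening: 0.169
grasp_force: 88.3
```

```bash
python3 st.py
```

```text
[0.5389 0.0671 0.092 ] h 42.61 q [-0.23  0.59  0.01  2.13 -0.01  0.42  0.52] 22.0 F [ 0.9 -0.8  0.3] T [-0.11 -0.25  0.01] 0.16861598274473094 88.34158658981323
```

Request:
{"op": "jog_arm", "data": {"deltas": [[0,0,0,-0.4,0],[0,0,0,-0.4,0],[0,0,0,0,0],[0,0,-0.05,0,0],[0,0,-0.1,0,0],[0,0,-0.1,0,0],[0,0,-0.1,0,0],[0,0,0,0,0]]}}

```text
clock: 22.8
position: [0.5389, 0.0674, 0.0994]
tool_rot: [1.089, 2.946, 0.0]
wrist_force: [2.7, -1.9, -4.1]
opening: 0.17
grasp_force: 88.3
```

```bash
python3 st.py
```

```text
[0.5389 0.0674 0.0994] h 49.42 q [-0.21  0.58 -0.03  2.13  0.03  0.44  0.6 ] 22.8 F [ 2.7 -1.9 -4.1] T [-0.5  -0.84 -0.05] 0.16968188794231567 88.27775716781616
```

Request:
{"op": "jog_arm", "data": {"deltas": [[0,0,-0.2,0,0],[0,0,-0.25,0,0],[0,0,-0.25,0,0],[0,0,-0.25,0,0],[0,0,-0.25,0,0],[0,0,-0.25,0,0],[0,0,-0.25,0,0],[0,0,-0.2,0,0]]}}

```text
clock: 23.6
position: [0.5385, 0.0676, 0.1376]
tool_rot: [1.089, 2.947, 0.0]
wrist_force: [-0.2, 0.6, -4.8]
opening: 0.173
grasp_force: 88.5
```

```bash
python3 st.py
```

```text
[0.5385 0.0676 0.1376] h 49.45 q [-0.21  0.51 -0.03  2.1   0.03  0.53  0.61] 23.6 F [-0.2  0.6 -4.8] T [-0.04  0.01 -0.01] 0.1732964744817869 88.45912098884583
```

Free: only the cap's weight (about 4.8 N) is on the wrist, and the cap is clear of the spindle. Now the rest of the lift to 10 cm.

Request:
{"op": "jog_arm", "data": {"deltas": [[0,0,-0.4,0,0],[0,0,-0.6,0,0],[0,0,-0.7,0,0],[0,0,-0.7,0,0],[0,0,-0.6,0,0],[0,0,-0.5,0,0],[0,0,-0.3,0,0],[0,0,-0.1,0,0]]}}

```text
clock: 24.4
position: [0.5388, 0.0675, 0.2158]
tool_rot: [1.089, 2.946, 0.001]
wrist_force: [0.4, 0.6, -4.7]
opening: 0.168
grasp_force: 88.5
```

Request:
{"op": "jog_arm", "data": {"deltas": [[0,0,0,0,0],[0,0,0,0,0],[0,0,0,0,0],[0,0,0,0,0],[0,0,0,0,0],[0,0,0,0,0],[0,0,0,0,0],[0,0,0,0,0]]}}

```text
clock: 25.2
position: [0.5387, 0.0675, 0.2151]
tool_rot: [1.089, 2.947, 0.0]
wrist_force: [-0.4, 0.5, -5.2]
opening: 0.174
grasp_force: 88.5
```

```bash
python3 st.py
python3 - <<'E'
from plan import *
c=camera("side"); im=c["frame"][120:370,220:480,::-1]; cv2.imwrite("pics/side5c.png",cv2.resize(im,None,fx=2.2,fy=2.2,interpolation=cv2.INTER_CUBIC))
P=cloud(c); d=np.linalg.norm(P[...,:2]-[.567,-.029],axis=2); q=P[(d<.02)&(P[...,2]>.07)&(P[...,2]<.14)]; print("pin",np.percentile(q[:,2],[50,90,98]),q[:,:2].mean(0))
E
```

```text
[0.5387 0.0675 0.2151] h 49.45 q [-0.21  0.4  -0.03  2.03  0.02  0.71  0.61] 25.2 F [-0.4  0.5 -5.2] T [-0.   -0.03  0.03] 0.1739832417755723 88.45927119255066
pin [0.09336921 0.10248476 0.10582423] [ 0.56828392 -0.03304988]
```

View pics/side5c.png

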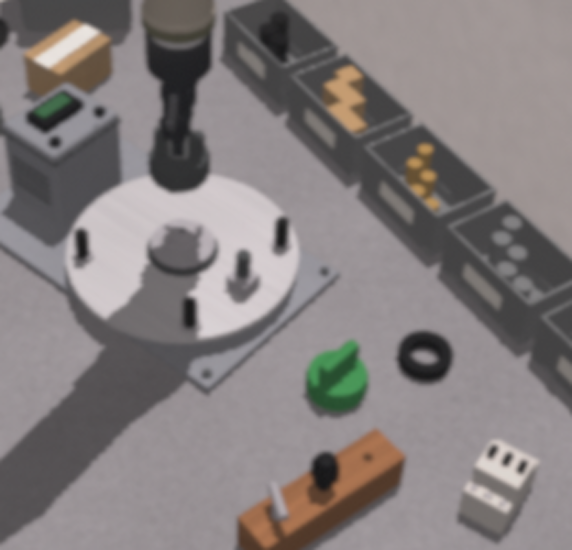

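The picture shows the cap held upright at (180,158), over the bare spindle at (183,243). The pin is home in the lock block at (242,275), and the bystanders haven't moved.

```bash
python3 -c "
from rig import *
print(job_done())"
```

```text
the job is handed in; nothing more can be done
None
```

The job is handed in at about 25 s on the clock: the lock pin is fully home and released, and the cap unscrewed counterclockwise and is held upright about 10 cm above the spindle, with nothing else on the bench seen to have moved; I tried only that direction, because it gave straight away.

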